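# Bin the mitred offcut in the touch-lid bin

### The arm

A 6-joint arm with a two-finger parallel gripper is mounted at the origin on the work surface. World frame = base frame: x ahead of the robot, y to its left, z up, the work surface at z = 0. Lengths are in m, angles in rad, forces in N, time in s.
With the tool pointing down it reaches from about 0.425 to 0.95 m from the base axis. Payload 3.5 kg.
Tool frame: the origin (TCP) lies on the centre line of the jaws, within the pads' length; the fingertips stand 8 mm ahead of it and the grasp point (between the pads) lies 11 mm behind it; z points along the fingers, y is the line along which they close (so a half turn about z gives the same grasp; the last joint's range is limited). The gripper opens to 85 mm and grips with 20 to 120 N. Pads are 22 mm wide; open, the fingers measure 114 mm over their backs; the gripper's body (76 mm by 85 mm) begins 54 mm behind the grasp point. The pads swing forward as they close: fully open they stand 13 mm farther back than shut.
Start: joints at [1.146, 0.286, 1.577, -0, 1.279, -0.15], TCP at [0.183, 0.65, 0.239] pointing down, gripper open.
Joint ranges: [-2.77, 2.77], [-0.9, 2.22], [0.21, 2.48], [-1.53, 4.67], [0.24, 2.81], [-2.84, 2.84]. Speed limits (rad/s): [2.79, 2.79, 3.14, 3.14, 3.14, 3.14].

### API

Orientations are given as a unit quaternion [x, y, z, w].
In Python, from plant import ctrl gives the robot as it stands. The module is installed in compiled form; this text tells all that it offers.
- The arm moves only by the tool send_rows, never from a script. Its argument "steps" is a list of rows, each a list of 5 numbers: the shift along the tool's x, y, z in m, then the turn about the tool's z in degrees, then the opening, from -1 (shut) to 1 (fully open). A call has 1 to 12 rows; each row is the pose to reach, as a shift and turn from the pose commanded when the call began, along the tool's axes at that moment; what a row does not reach only later rows make up. A row lasts 1/10 s, in which the tool goes at most 50 mm and 8.59 degrees, less where a joint would pass 70% of its speed; a pose out of reach is approached as far as the arm can. A call with a gripper value outside its range is refused whole. The fingers move at their own pace and stop on an object; "squeeze" is the grip in N (left out, the last holds). Time passes only in rows, so rows that repeat a pose let the fingers close. It gives the time, the measured TCP pose, the force, the opening and the grip force at its end, in the units of the state.
- ctrl.get_state(): the state, without advancing time (a new reading comes with each control period).
- ctrl.read_camera(name): name is "scene" or "top" or "wrist"; returns the picture (480x640x3 uint8, red, green, blue); there is no depth.
- ctrl.calibration(name): a dict with "intrinsics" (3x3 intrinsics, pixels), "extrinsics" (4x4, takes a point from world to camera coordinates); the wrist camera has in their place "tool_from_camera" (4x4, takes a point from camera to tool coordinates, whose origin is the TCP and whose axes are the flange's). Camera axes: x right, y up, looking along -z (the intrinsics and any distortion apply to the point x, -y, -z); pixel columns grow to the right and rows downward; lengths in m; the calibration is good to about 2 mm. A picture is of the moment at which its call begins: read the wrist's pose just before it. calibration takes no time and is no camera call.
- ctrl.sign_off(): hands the job in; it is judged then, once.
The state is a dict: "time": time; "qpos": joint angles; "dq": joint speeds; "joint_efforts": joint torques, N m; "eef_pos": TCP position; "tcp_rot": TCP orientation; "contact_force": force on the tool from outside, world axes, zero at the start; "wrist_torque": the same for the moment, N m; "opening": opening from 0.0 (shut) to 1.0 (fully open); "finger_force": force on a finger pad.
Only numpy, scipy, OpenCV 4.12 (cv2) and the standard library are available. Lean on these libraries where they do the work, as an engineer would, in place of code of your own. Each camera call takes 0.05 s, during which the arm holds its last target. There are 200 camera calls.

### The job

Throw the triangular mitred offcut into the touch-lid bin: press the latched lid gently at its front until it is free and springs up, put the offcut in, then ease the lid down against its spring without slamming it and press gently until it latches and stays shut. Leave the square blocks and everything else on the bench where they are, and do not lean on the lid or the bin.

Things in the scene. Friction and masses are not known exactly. Their poses are not given: they have to be found in the camera images.
- bin: Bench-top touch-lid bin, screwed down: box 200 (x) x 170 (y) x 150 mm high, metal body, black collar, flat lid. Origin: centre of its underside; z up, -x is the front (robot side), +x the hinge side. Mouth 184 x 154 mm, floor 6 mm up. Latch housing inside the front wall: 34 mm deep, 60 mm wide, 30 to 82 mm below the rim. With the lid up it may be entered from above.
- lid (a joint): Lid angle, rad: near 0 (within 0.02) latched, 1.68 sprung open (standing up), negative when pressed below rest. Push-push latch: press the pad down a few mm against about 5 N to a firm stop (it trips just before), then let go: it springs up in 2 s, so clear its way. To shut, push it down (5 to 8 N) past rest to the same stop, then let go: it stays. The stop is stiff; over 25 N harms it.
- thumb_pad (a point): Centre of the round thumb pad (28 mm) on the lid's outer face, over the latch: 147 mm from the hinge axis, 31 mm from the lid's front edge. Moves with the lid. Its height at rest differs by some mm from bin to bin, as latches are set by hand. Axes: z out of the lid's outer face, x from the front edge to the hinge.
- lid_hinge (a point): Middle of the lid's hinge axis, inside the rear of the mouth, 88 mm behind the bin's centre and 144.5 mm up; the axis runs along the bin's y. The lid is a plate 150 mm wide and 8 mm thick, its outer face 5.5 mm off this axis, reaching 178.5 mm from it: shut it lies in the collar near flush, open it stands up from this axis to 325 mm high. It turns with the lid.
- offcut_centre (a point): Centroid of the mitred offcut, the one triangular piece, yellow timber: a right-angled wedge lying on its long side. 75 mm long (x), 40 mm thick (y, two parallel upright triangular faces to grip), 50 mm high at its square end, which is 25 mm towards -x; its sharp point is 50 mm towards +x. This point is 16.7 mm above the underside. About 50 g. z up.
- block_a: Good block of the same yellow timber, 50 x 40 mm in plan, 50 mm high, square ends; origin at the centre of its underside. Stays where it is.
- block_b: Good block of the same yellow timber, 75 x 40 mm in plan, 50 mm high, square ends; origin at the centre of its underside. Stays where it is.
- block_c: Good block of the same yellow timber, 50 x 40 mm in plan, 50 mm high, square ends; origin at the centre of its underside. Stays where it is.
- tape: Tape measure, 68 x 36 x 62 mm, standing; origin at its underside. Stays where it is.
- glue: Glue bottle, 56 mm across, 170 mm high; origin at its underside. Stays where it is.
- tin: Closed tin, 80 mm across, 100 mm high; origin at its underside. Stays where it is.
- driver: Screwdriver lying on the bench, handle to its -x; origin at its underside. Stays where it is.
There are look-alikes about, which are no part of the job. Leave any pink look-alike of the part that bears offcut_centre alone.

How it is judged:
On the way, in this order (a step that is already met when the one before it is completed fails the run):
1. the latch is tripped and the lid has sprung up (value of joint lid above 1.2 rad), for 0.2 s.
2. the offcut is let go inside the open bin (x of offcut_centre in the frame of bin between -0.095 and 0.095 m and y of offcut_centre in the frame of bin between -0.08 and 0.08 m and z of offcut_centre in the frame of bin below 0.13 m and value of joint lid above 1.2 rad and contact force between the fingers and offcut below 0.1 N), for 0.3 s.
At the end, for the whole second after the job is handed in: The offcut lies at rest inside the bin (its centre within the bin's walls and under 130 mm high), the lid is shut and stays so by its latch (lid joint under 0.045 rad, not moving), nothing else shifted by more than 30 mm (x of offcut_centre in the frame of bin between -0.095 and 0.095 m and y of offcut_centre in the frame of bin between -0.08 and 0.08 m and z of offcut_centre in the frame of bin below 0.13 m and value of joint lid below 0.045 rad and velocity of joint lid between -0.05 and 0.05 rad/s and linear speed of offcut below 0.03 m/s); the robot touches nothing.
It fails at once if the lid or the bin is pressed with more than 25 N (contact force between any of the fingers, the arm and bin above 25 N).
It fails at once if the lid is slammed (closing faster than 3 rad/s) (velocity of joint lid below -3 rad/s).
It fails at once if a good block is shifted by more than 30 mm (distance of any of block_a, block_b, block_c from where it was at the start of the episode above 0.03 m).
It fails at once if the tape measure, glue bottle, tin or screwdriver is shifted by more than 30 mm (distance of any of tape, glue, tin, driver from where it was at the start of the episode above 0.03 m).
It also fails if it takes over 70 s, if anything falls off the work surface, if the arm or the gripper's body presses on something with over 40 N, if the wrist force passes 120 N, or if a joint passes its speed limit or range.

## Working session

There is one attempt and no reset: what is moved stays moved. The work goes in short steps, Python scripts to look and compute and a tool call to move; the robot and the scene stay as the last step left them, time stands still between calls to the robot, and variables do not carry over. Pictures are saved under pics/ and viewed, at most 10 in all, crops included, and the job is handed in when it is done.

Besides the shell and the picture viewer there is one more tool, called after "Emit:" as name(argument=value, ...), one argument or row to a line, values as JSON. send_rows: Moves the arm, as the interface text tells. Its arguments: {"type":"object","properties":{"steps":{"type":"array","items":{"type":"array","items":{"type":"number"}}},"squeeze":{"type":"number"}},"required":["steps"]}

```bash
mkdir -p pics && python3 - <<'E'
from plant import ctrl
import cv2,numpy as np
np.set_printoptions(precision=4,suppress=True)
s=ctrl.get_state(); print(s)
for n in("scene","top","wrist"):
    im=ctrl.read_camera(n); cv2.imwrite(f"pics/{n}0.png",im[:,:,::-1]); print(n,ctrl.calibration(n))
E
```

```text
{'time': 0.0, 'qpos': array([ 1.146 ,  0.2872,  1.5782,  0.    ,  1.2786, -0.15  ]), 'dq': array([ 0.0021, -0.0012,  0.0009, -0.0001, -0.0028, -0.0005]), 'joint_efforts': array([  0.0005, -40.5978, -29.2628,  -0.0001,   0.0058,   0.    ]), 'eef_pos': array([0.1829, 0.6491, 0.2379]), 'tcp_rot': array([ 0.137 ,  0.9906, -0.0011, -0.0003]), 'contact_force': array([-0.0051, -0.4179,  0.5503]), 'wrist_torque': array([-0.0033, -0.0198, -0.0217]), 'finger_force': 0.0, 'opening': 0.9966484541793807}
scene {'intrinsics': array([[471.6639,   0.    , 319.6151],
       [  0.    , 471.6639, 244.1765],
       [  0.    ,   0.    ,   1.    ]]), 'extrinsics': array([[ 0.8047,  0.5935,  0.015 , -0.4115],
       [-0.4694,  0.6206,  0.6281,  0.1853],
       [ 0.3635, -0.5125,  0.778 , -1.3724],
       [ 0.    ,  0.    ,  0.    ,  1.    ]])}
top {'intrinsics': array([[595.4739,   0.    , 312.509 ],
       [  0.    , 595.4739, 245.3654],
       [  0.    ,   0.    ,   1.    ]]), 'extrinsics': array([[-0.0285, -0.9996,  0.0075, -0.036 ],
       [ 0.9947, -0.0276,  0.0994, -0.5274],
       [-0.0992,  0.0103,  0.995 , -1.5683],
       [ 0.    ,  0.    ,  0.    ,  1.    ]])}
wrist {'intrinsics': array([[409.3362,   0.    , 323.5075],
       [  0.    , 409.3362, 235.1233],
       [  0.    ,   0.    ,   1.    ]]), 'tool_from_camera': array([[-0.0005,  0.9665,  0.2566,  0.0653],
       [ 1.    ,  0.0008, -0.0013, -0.0009],
       [-0.0015,  0.2566, -0.9665, -0.1348],
       [ 0.    ,  0.    ,  0.    ,  1.    ]])}
```

View pics/scene0.png

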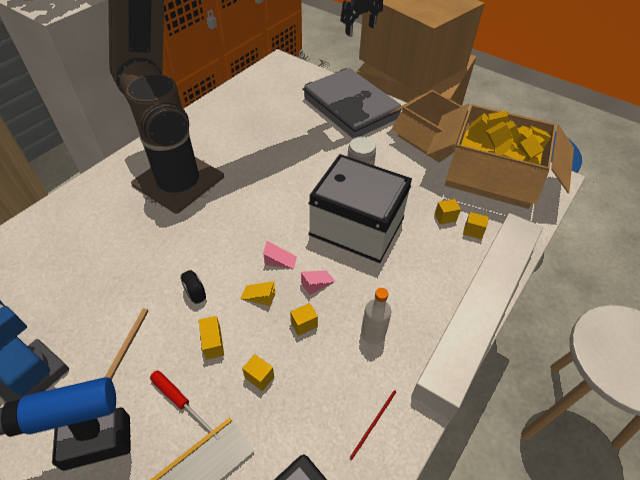

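View pics/top0.png

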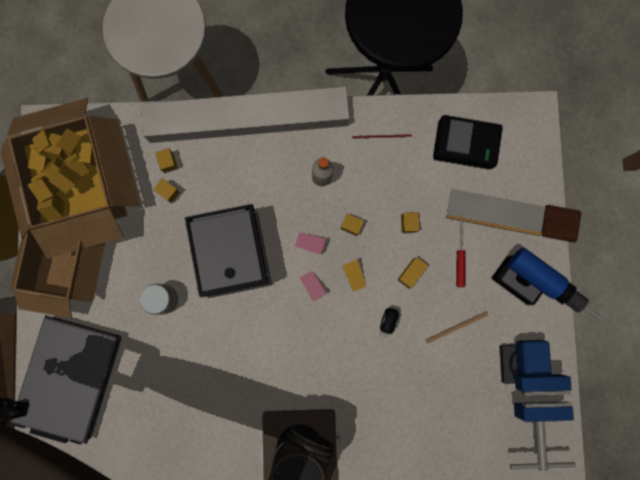

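The scene picture shows the closed bin at (360,205) with its pad at (340,178). The yellow wedge is at (258,292), with pink look-alikes at (280,255) and (317,280). In the top picture the bin is at (228,250), its pad at (230,272) and the wedge at (355,275).

```bash
cat > h.py <<'E'
import numpy as np,cv2
from plant import ctrl
from scipy.spatial.transform import Rotation as R
np.set_printoptions(precision=4,suppress=True)
def cam(n,s=None):
    c=ctrl.calibration(n)
    if n=="wrist":
        T=np.eye(4);T[:3,:3]=R.from_quat(s["tcp_rot"]).as_matrix();T[:3,3]=s["eef_pos"]
        return c["intrinsics"],T@c["tool_from_camera"]
    return c["intrinsics"],np.linalg.inv(c["extrinsics"])
def ray(c,p):
    K,T=c; d=np.linalg.inv(K)@[p[0],p[1],1]; d=T[:3,:3]@(d*[1,-1,-1])
    return T[:3,3],d/np.linalg.norm(d)
def onz(c,p,z):
    o,d=ray(c,p); return o+d*(z-o[2])/d[2]
def tri(c1,p1,c2,p2):
    A=0;b=0
    for c,p in((c1,p1),(c2,p2)):
        o,d=ray(c,p);M=np.eye(3)-np.outer(d,d);A=A+M;b=b+M@o
    x=np.linalg.solve(A,b); gaps=[np.linalg.norm((np.eye(3)-np.outer(ray(c,p)[1],ray(c,p)[1]))@(x-ray(c,p)[0])) for c,p in((c1,p1),(c2,p2))]
    return x,max(gaps)
def proj(c,X):
    K,T=c; q=np.linalg.inv(T)@np.append(X,1); q=K@(q[:3]*[1,-1,-1]); return q[:2]/q[2]
E
python3 - <<'E'
from h import *
t=cv2.imread("pics/top0.png");s=cv2.imread("pics/scene0.png")
a=cv2.resize(t[195:305,175:385],None,fx=3.8,fy=3.8,interpolation=cv2.INTER_CUBIC)
b=cv2.resize(s[130:310,230:420],None,fx=3,fy=3,interpolation=cv2.INTER_CUBIC)
cv2.imwrite("pics/ct.png",a);cv2.imwrite("pics/cs.png",b)
ct=cam("top")
for n,im in(("top",t),("scene",s)):
    h=cv2.cvtColor(im,cv2.COLOR_BGR2HSV)
    m=cv2.inRange(h,(17,130,70),(32,255,255))
    for c in cv2.findContours(m,cv2.RETR_EXTERNAL,cv2.CHAIN_APPROX_NONE)[0]:
        if 120<cv2.contourArea(c)<2000:
            x=cv2.approxPolyDP(c,2.2,True)[:,0]
            print(n,cv2.contourArea(c),x.tolist(), onz(ct,x.mean(0),.04) if n=="top" else "")
E
```

```text
top 377.5 [[357, 260], [343, 266], [353, 290], [365, 285]] [ 0.4424 -0.1594  0.04  ]
top 417.0 [[418, 258], [410, 263], [399, 278], [409, 287], [427, 266]] [ 0.4509 -0.3137  0.04  ]
top 257.5 [[347, 214], [342, 228], [356, 234], [363, 221]] [ 0.5785 -0.1576  0.04  ]
top 263.5 [[404, 213], [402, 229], [418, 230], [418, 214]] [ 0.5816 -0.314   0.04  ]
top 237.5 [[161, 179], [154, 189], [168, 199], [175, 188]] [0.688  0.3408 0.04  ]
top 236.5 [[168, 149], [156, 152], [161, 169], [173, 165]] [0.7699 0.3405 0.04  ]
scene 333.5 [[231, 419], [229, 417], [151, 479], [160, 477]] 
scene 668.5 [[254, 354], [242, 368], [245, 377], [262, 390], [273, 377], [272, 367]] 
scene 758.5 [[216, 316], [199, 319], [202, 350], [206, 359], [223, 355]] 
scene 582.5 [[309, 303], [290, 311], [292, 325], [298, 335], [317, 326], [317, 315]] 
scene 558.0 [[274, 282], [247, 285], [240, 298], [269, 305], [275, 292]] 
scene 433.0 [[470, 212], [463, 233], [481, 238], [488, 217]] 
scene 448.5 [[454, 199], [438, 202], [435, 216], [439, 223], [456, 220], [460, 208]]
```

View pics/ct.png

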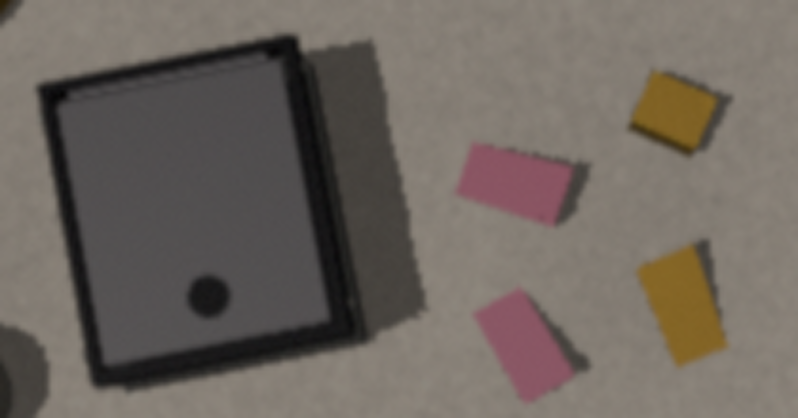

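View pics/cs.png

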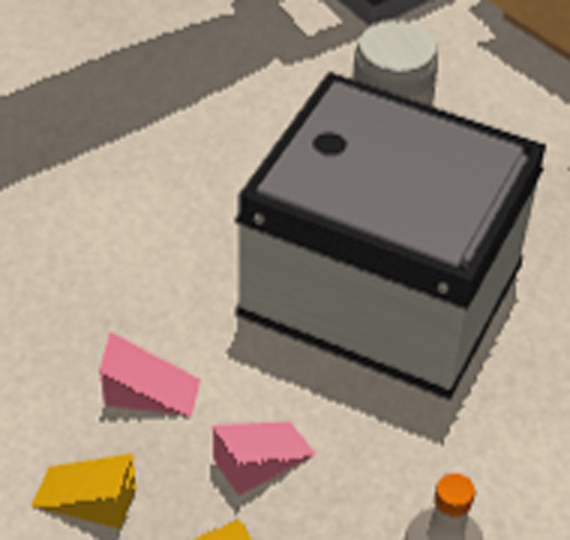

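The crops show the collar corners in the top view at about (185.5,218), (252,205), (268,283) and (201,296), and the pad at (229.7,272.9) there and (340,178) in the scene view. The wedge's square end isn't clear yet, so I'll check it from the wrist camera.

```bash
python3 - <<'E'
from h import *
ct,cs=cam("top"),cam("scene")
P={"rearL":((40,87),(545,145)),"rearR":((293,38),None),"pad":((208,296),(330,144)),"frontL":((96,384),(335,75)),"frontR":((350,323),(240,197)),"rearR":((293,38),(465,270))}
# which rear: +y rear in scene -> (545,145)
for k,(a,b) in P.items():
    a=np.array(a)/3.8+[175,195]
    print(k,a,onz(ct,a,.15), tri(ct,a,cs,np.array(b)/3+[230,130]) , onz(cs,np.array(b)/3+[230,130],.15))
for p in [(357,260),(343,266),(353,290),(365,285)]: print(onz(ct,p,0),onz(ct,p,.05))
for p in [(274,282),(247,285),(240,298),(269,305),(275,292)]: print("s",onz(cs,p,0),onz(cs,p,.05))
print(cs[1][:3,3],ct[1][:3,3]); s=ctrl.get_state(); print(R.from_quat(s["tcp_rot"]).as_matrix())
E
```

```text
rearL [185.5263 217.8947] [0.591  0.2629 0.15  ] (array([0.5942, 0.2653, 0.1479]), np.float64(0.003434572796863448)) [0.5975 0.2658 0.15  ]
rearR [252.1053 205.    ] [0.6188 0.0976 0.15  ] (array([0.619 , 0.098 , 0.1582]), np.float64(0.0019088917300553205)) [0.6173 0.1063 0.15  ]
pad [229.7368 272.8947] [0.4516 0.1556 0.15  ] (array([0.4532, 0.1569, 0.15  ]), np.float64(0.0020948279668486025)) [0.4547 0.1584 0.15  ]
frontL [200.2632 296.0526] [0.397  0.2284 0.15  ] (array([0.4015, 0.2329, 0.1451]), np.float64(0.005705139740493681)) [0.4086 0.2323 0.15  ]
frontR [267.1053 280.    ] [0.4316 0.0642 0.15  ] (array([0.4319, 0.0645, 0.1494]), np.float64(0.000376449592978928)) [0.4325 0.0643 0.15  ]
[ 0.4855 -0.1709  0.    ] [ 0.4819 -0.1666  0.05  ]
[ 0.4703 -0.1323  0.    ] [ 0.4671 -0.1292  0.05  ]
[ 0.4045 -0.1571  0.    ] [ 0.4034 -0.1533  0.05  ]
[ 0.4171 -0.1901  0.    ] [ 0.4156 -0.1852  0.05  ]
s [ 0.4512 -0.1064  0.    ] [ 0.4755 -0.1308  0.05  ]
s [ 0.4045 -0.1526  0.    ] [ 0.4313 -0.1746  0.05  ]
s [ 0.4162 -0.1904  0.    ] [ 0.4423 -0.2104  0.05  ]
s [ 0.4839 -0.1638  0.    ] [ 0.5065 -0.1852  0.05  ]
s [ 0.4718 -0.1273 -0.    ] [ 0.495  -0.1506  0.05  ]
[ 0.917  -0.574   0.9575] [ 0.368  -0.0344  1.6132]
[[-0.9625  0.2713 -0.0007]
 [ 0.2713  0.9625 -0.0017]
 [ 0.0002 -0.0019 -1.    ]]
```

Emit:
send_rows(
  steps=[
    [-0.393, -0.4, 0, -26, -1],
    [-0.393, -0.4, 0, -26, -1],
    [-0.393, -0.4, 0, -26, -1],
    [-0.393, -0.4, 0, -26, -1],
    [-0.393, -0.4, 0, -26, -1],
    [-0.393, -0.4, 0, -26, -1],
    [-0.393, -0.4, 0, -26, -1],
    [-0.393, -0.4, 0, -26, -1],
    [-0.393, -0.4, 0, -26, -1],
    [-0.393, -0.4, 0, -26, -1],
    [-0.393, -0.4, 0, -26, -1],
    [-0.393, -0.4, 0, -26, -1],
  ],
)

```text
time: 1.35
eef_pos: [0.4544, 0.1543, 0.2393]
tcp_rot: [-0.087, 0.996, -0.001, 0.0]
contact_force: [0.0, 1.3, 0.5]
opening: -0.002
finger_force: 0.0
```

```bash
python3 - <<'E'
from h import *
s=ctrl.get_state();im=ctrl.read_camera("wrist");cv2.imwrite("pics/w1.png",im[:,:,::-1])
print(s);c=cam("wrist",s);print(proj(c,np.array([.453,.157,.15])))
E
```

```text
{'time': 1.35, 'qpos': array([ 0.1162, -0.1556,  2.0421, -0.0013,  1.2547, -1.628 ]), 'dq': array([-0.1752,  0.0417, -0.0302,  0.0441,  0.0109, -0.191 ]), 'joint_efforts': array([ -0.315 , -22.7436, -29.0006,  -0.1777,  -0.0543,  -0.0634]), 'eef_pos': array([0.4544, 0.1543, 0.2393]), 'tcp_rot': array([-0.0868,  0.9962, -0.0006,  0.0002]), 'contact_force': array([0.0273, 1.3367, 0.5096]), 'wrist_torque': array([ 0.0278, -0.028 , -0.0334]), 'finger_force': 0.0, 'opening': -0.002224369832559222}
[329.2613 243.6742]
```

View pics/w1.png

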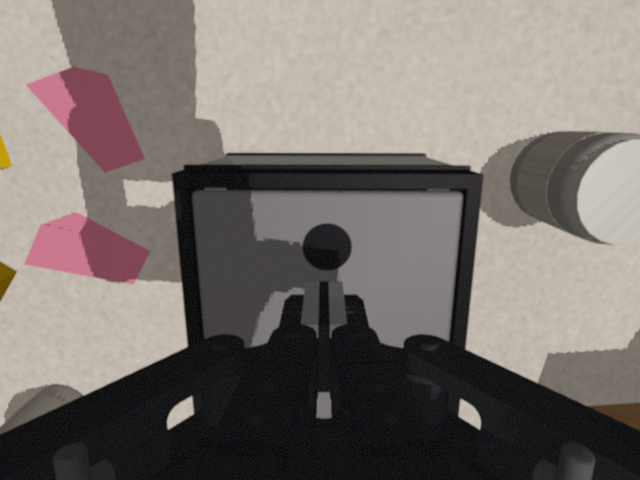

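The wrist view shows the pad at (327,246), 3 px from the prediction, so the bin pose is good. Now I'll descend to just above the pad.

Emit:
send_rows(
  steps=[
    [0, 0, 0.03, 0, -1],
    [0, 0, 0.055, 0, -1],
    [0, 0, 0.068, 0, -1],
    [0, 0, 0.073, 0, -1],
    [0, 0, 0.073, 0, -1],
    [0, 0, 0.073, 0, -1],
  ],
)

```text
time: 2.0
eef_pos: [0.4535, 0.1586, 0.1675]
tcp_rot: [-0.09, 0.996, 0.0, 0.001]
contact_force: [0.7, -0.6, 0.1]
opening: -0.001
finger_force: 0.0
```

Emit:
send_rows(
  steps=[
    [0, 0, 0.001, 0, -1],
    [0, 0, 0.002, 0, -1],
    [0, 0, 0.003, 0, -1],
    [0, 0, 0.004, 0, -1],
  ],
)

```text
time: 2.4
eef_pos: [0.453, 0.158, 0.1625]
tcp_rot: [-0.089, 0.996, 0.0, 0.0]
contact_force: [0.4, -0.4, 0.4]
opening: -0.003
finger_force: 0.0
```

Emit:
send_rows(
  steps=[
    [0, 0, 0.001, 0, -1],
    [0, 0, 0.002, 0, -1],
    [0, 0, 0.002, 0, -1],
  ],
)

```text
time: 2.7
eef_pos: [0.4528, 0.158, 0.1601]
tcp_rot: [-0.089, 0.996, 0.0, -0.0]
contact_force: [0.1, -0.1, 0.6]
opening: -0.002
finger_force: 0.0
```

Emit:
send_rows(
  steps=[
    [0, 0, 0.001, 0, -1],
    [0, 0, 0.002, 0, -1],
    [0, 0, 0.002, 0, -1],
  ],
)

```text
time: 3.0
eef_pos: [0.4528, 0.158, 0.1587]
tcp_rot: [-0.089, 0.996, -0.0, -0.0]
contact_force: [-2.4, 0.1, 4.1]
opening: -0.002
finger_force: 1.7
```

Emit:
send_rows(
  steps=[
    [0, 0, 0.001, 0, -1],
    [0, 0, 0.002, 0, -1],
    [0, 0, 0.002, 0, -1],
  ],
)

```text
time: 3.3
eef_pos: [0.4528, 0.158, 0.1563]
tcp_rot: [-0.089, 0.996, -0.0, -0.0]
contact_force: [-2.2, -0.7, 4.4]
opening: -0.001
finger_force: 2.0
```

Emit:
send_rows(
  steps=[
    [0, 0, 0.001, 0, -1],
    [0, 0, 0.001, 0, -1],
  ],
)

```text
time: 3.5
eef_pos: [0.4527, 0.158, 0.1552]
tcp_rot: [-0.089, 0.996, -0.0, -0.0]
contact_force: [-3.1, -0.1, 4.7]
opening: 0.003
finger_force: 1.9
```

Emit:
send_rows(
  steps=[
    [0, 0, 0.001, 0, -1],
    [0, 0, 0.001, 0, -1],
  ],
)

```text
time: 3.7
eef_pos: [0.4528, 0.158, 0.1542]
tcp_rot: [-0.089, 0.996, -0.0, -0.0]
contact_force: [-3.2, -0.2, 4.2]
opening: 0.0
finger_force: 2.2
```

Emit:
send_rows(
  steps=[
    [0, 0, 0.001, 0, -1],
    [0, 0, 0.001, 0, -1],
  ],
)

```text
time: 3.9
eef_pos: [0.4528, 0.158, 0.1538]
tcp_rot: [-0.089, 0.996, -0.0, -0.0]
contact_force: [-5.3, -0.8, 7.1]
opening: -0.003
finger_force: 3.5
```

Emit:
send_rows(
  steps=[
    [0, 0, 0.0007, 0, -1],
    [0, 0, 0.0007, 0, -1],
  ],
)

```text
time: 4.1
eef_pos: [0.4528, 0.158, 0.1537]
tcp_rot: [-0.089, 0.996, -0.0, -0.0]
contact_force: [-5.9, -1.7, 9.8]
opening: -0.0
finger_force: 4.8
```

The force jump shows the stop at TCP z = 0.1537. Now release up and sideways.

Emit:
send_rows(
  steps=[
    [0, -0.002, -0.03, 0, -1],
    [0, -0.042, -0.055, 0, -1],
    [0, -0.085, -0.075, 0, -1],
    [0, -0.13, -0.08, 0, -1],
    [0, -0.18, -0.08, 0, -1],
    [0, -0.23, -0.08, 0, -1],
    [0, -0.26, -0.08, 0, -1],
    [0, -0.26, -0.08, 0, -1],
  ],
)

```text
time: 4.9
eef_pos: [0.4998, -0.1014, 0.2319]
tcp_rot: [-0.087, 0.996, -0.001, 0.001]
contact_force: [-0.1, 0.7, 0.4]
opening: -0.003
finger_force: 0.0
```

```bash
python3 - <<'E'
from h import *
s=ctrl.get_state();im=ctrl.read_camera("wrist");cv2.imwrite("pics/w2.png",im[:,:,::-1])
print(s["eef_pos"],s["time"],s["contact_force"]);c=cam("wrist",s)
t=ctrl.read_camera("scene");cv2.imwrite("pics/s2.png",t[:,:,::-1])
h=cv2.cvtColor(im,cv2.COLOR_RGB2HSV);m=cv2.inRange(h,(17,130,60),(32,255,255))
for k in cv2.findContours(m,cv2.RETR_EXTERNAL,cv2.CHAIN_APPROX_NONE)[0]:
    if cv2.contourArea(k)>300:
        x=cv2.approxPolyDP(k,4,True)[:,0];print(cv2.contourArea(k));[print(p,onz(c,p,0),onz(c,p,.05)) for p in x]
for z in(0,.05):
  u=np.array([.937,.35,0])
  print(proj(c,np.array([.454,-.157,z])),proj(c,np.array([.454,-.157,0])+u*.025+[0,0,z]))
cv2.imwrite("pics/c2.png",np.hstack([cv2.resize(t,(400,300)),cv2.resize(im,(400,300))])[:,:,::-1])
E
```

```text
[ 0.4998 -0.1014  0.2319] 4.9 [-0.1343  0.6627  0.4046]
3489.5
[241 246] [ 0.5552 -0.1702  0.    ] [ 0.5389 -0.1625  0.05  ]
[206 297] [ 0.6121 -0.1973  0.    ] [ 0.588  -0.1858  0.05  ]
[255 326] [ 0.6346 -0.1467  0.    ] [ 0.6074 -0.1421  0.05  ]
[279 294] [ 0.5969 -0.1283  0.    ] [ 0.5748 -0.1262  0.05  ]
[283 273] [ 0.575  -0.1276  0.    ] [ 0.5559 -0.1257  0.05  ]
4887.5
[ 28 234] [ 0.5777 -0.3659  0.    ] [ 0.5583 -0.3314  0.05  ]
[ 30 289] [ 0.633  -0.3646  0.    ] [ 0.606  -0.3303  0.05  ]
[ 75 296] [ 0.6329 -0.3219  0.    ] [ 0.6059 -0.2935  0.05  ]
[104 276] [ 0.6073 -0.2951  0.    ] [ 0.5838 -0.2703  0.05  ]
[105 227] [ 0.5587 -0.2959  0.    ] [ 0.5419 -0.271   0.05  ]
[ 62 222] [ 0.5607 -0.335   0.    ] [ 0.5436 -0.3048  0.05  ]
4696.0
[280  78] [ 0.4032 -0.1558  0.    ] [ 0.4076 -0.15    0.05  ]
[236  87] [ 0.4167 -0.1914  0.    ] [ 0.4192 -0.1807  0.05  ]
[246 181] [ 0.4942 -0.1732  0.    ] [ 0.4861 -0.165   0.05  ]
[298 167] [ 0.4739 -0.1293  0.    ] [ 0.4686 -0.1271  0.05  ]
8534.5
[100  50] [ 0.4074 -0.3055  0.    ] [ 0.4112 -0.2793  0.05  ]
[62 38] [ 0.4036 -0.3366  0.    ] [ 0.4079 -0.3061  0.05  ]
[  0 108] [ 0.4684 -0.3883  0.    ] [ 0.4639 -0.3508  0.05  ]
[ 41 147] [ 0.4956 -0.3538  0.    ] [ 0.4873 -0.321   0.05  ]
[ 79 143] [ 0.4864 -0.3211  0.    ] [ 0.4794 -0.2927  0.05  ]
[133  87] [ 0.4317 -0.2771  0.    ] [ 0.4322 -0.2548  0.05  ]
[270.1442 138.8219] [276.2327 167.2577]
[261.8334 140.8758] [269.0228 173.6297]
```

View pics/c2.png

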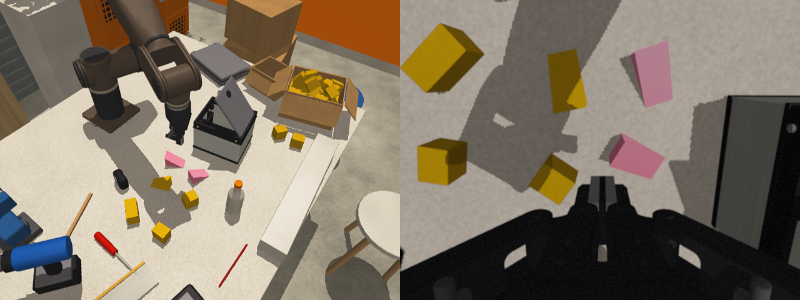

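The combined view (scene left, wrist right) shows the lid rising. In the wrist view the wedge is at about (567,80), with its point away from the gripper and its square end nearer. I'll move above it and open.

Emit:
send_rows(
  steps=[
    [0.03, -0.03, 0.03, -8, 1],
    [0.048, -0.044, 0.07, -11.8, 1],
    [0.048, -0.044, 0.1, -11.8, 1],
    [0.048, -0.044, 0.1, -11.8, 1],
    [0.048, -0.044, 0.1, -11.8, 1],
    [0.048, -0.044, 0.1, -11.8, 1],
    [0.048, -0.044, 0.1, -11.8, 1],
    [0.048, -0.044, 0.1, -11.8, 1],
  ],
)

```text
time: 5.8
eef_pos: [0.4608, -0.1498, 0.1343]
tcp_rot: [-0.192, 0.981, -0.001, 0.001]
contact_force: [-0.6, 0.2, -0.2]
opening: 1.003
finger_force: 0.0
```

```bash
python3 - <<'E'
from h import *
s=ctrl.get_state();im=ctrl.read_camera("wrist");c=cam("wrist",s)
print(s["eef_pos"],s["opening"],s["qpos"])
m3=R.from_quat(s["tcp_rot"]).as_matrix();print(m3)
h=cv2.cvtColor(im,cv2.COLOR_RGB2HSV);m=cv2.inRange(h,(17,130,40),(32,255,255))
for k in cv2.findContours(m,cv2.RETR_EXTERNAL,cv2.CHAIN_APPROX_NONE)[0]:
    if cv2.contourArea(k)>300:
        x=cv2.approxPolyDP(k,4,True)[:,0];print(cv2.contourArea(k));[print(p,onz(c,p,0),onz(c,p,.05)) for p in x]
d=m3.T@(np.array([.460,-.1535,.014])-s["eef_pos"]);print(d)
cv2.imwrite("pics/w3.png",im[:,:,::-1])
E
```

```text
[ 0.4608 -0.1498  0.1343] 1.0030454560562816 [-0.524  -0.0227  2.1244  0.      1.0367 -2.4806]
[[-0.9265 -0.3763  0.0027]
 [-0.3763  0.9265 -0.0015]
 [-0.002  -0.0025 -1.    ]]
5973.0
[250 333] [ 0.5551 -0.1696  0.    ] [ 0.5262 -0.1706  0.05  ]
[213 363] [ 0.5887 -0.1869  0.    ] [ 0.5536 -0.1846  0.05  ]
[193 406] [ 0.63   -0.1895  0.    ] [ 0.5872 -0.1868  0.05  ]
[219 430] [ 0.6433 -0.1642  0.    ] [ 0.598  -0.1662  0.05  ]
[243 423] [ 0.6301 -0.1489  0.    ] [ 0.5873 -0.1538  0.05  ]
[247 412] [ 0.6195 -0.1494  0.    ] [ 0.5787 -0.1541  0.05  ]
[291 412] [ 0.6068 -0.118   0.    ] [ 0.5683 -0.1286  0.05  ]
[294 374] [ 0.5748 -0.1278  0.    ] [ 0.5422 -0.1365  0.05  ]
6353.0
[ 78 277] [ 0.5594 -0.2956  0.    ] [ 0.5297 -0.2731  0.05  ]
[ 25 258] [ 0.5595 -0.3327  0.    ] [ 0.5298 -0.3034  0.05  ]
[  0 268] [ 0.5733 -0.3474  0.    ] [ 0.541  -0.3153  0.05  ]
[  0 370] [ 0.6542 -0.3324  0.    ] [ 0.6069 -0.3031  0.05  ]
[ 30 363] [ 0.6399 -0.3129  0.    ] [ 0.5952 -0.2872  0.05  ]
[ 64 334] [ 0.6068 -0.2948  0.    ] [ 0.5683 -0.2725  0.05  ]
8797.5
[289 141] [ 0.4172 -0.1917  0.    ] [ 0.414  -0.1886  0.05  ]
[282 277] [ 0.5058 -0.1633  0.    ] [ 0.4861 -0.1654  0.05  ]
[349 278] [ 0.4888 -0.1196  0.    ] [ 0.4723 -0.1299  0.05  ]
[350 144] [ 0.4042 -0.1548  0.    ] [ 0.4034 -0.1585  0.05  ]
14320.0
[119  53] [ 0.4073 -0.306   0.    ] [ 0.4059 -0.2816  0.05  ]
[69 36] [ 0.4094 -0.3363  0.    ] [ 0.4076 -0.3063  0.05  ]
[ 0 82] [ 0.4511 -0.37    0.    ] [ 0.4416 -0.3337  0.05  ]
[  0 169] [ 0.5047 -0.3601  0.    ] [ 0.4852 -0.3256  0.05  ]
[  5 175] [ 0.5074 -0.3563  0.    ] [ 0.4874 -0.3226  0.05  ]
[ 62 167] [ 0.4882 -0.3229  0.    ] [ 0.4718 -0.2954  0.05  ]
[154 111] [ 0.4319 -0.277   0.    ] [ 0.4259 -0.258   0.05  ]
[ 0.0024 -0.0028  0.1203]
```

View pics/w3.png

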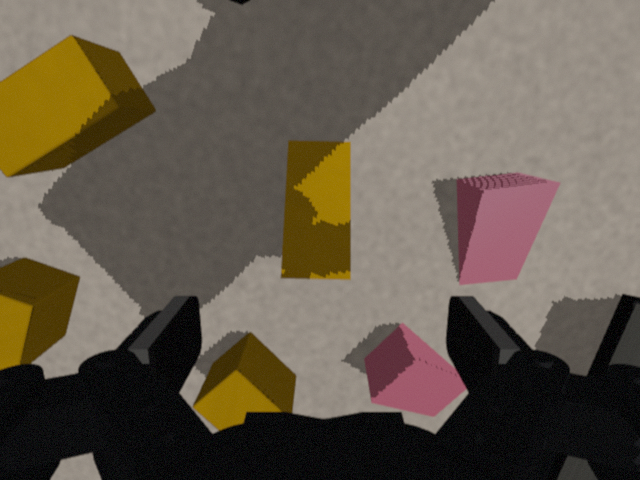

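The wedge is upright in the frame at (316,210), aligned with the jaws, and the descent is clear.

Emit:
send_rows(
  steps=[
    [0.001, -0.0035, 0.04, 0, 1],
    [0.001, -0.0035, 0.08, 0, 1],
    [0.001, -0.0035, 0.108, 0, 1],
    [0.001, -0.0035, 0.12, 0, 1],
    [0.001, -0.0035, 0.12, 0, 1],
    [0.001, -0.0035, 0.12, 0, 0.3],
    [0.001, -0.0035, 0.12, 0, -0.2],
    [0.001, -0.0035, 0.12, 0, -1],
    [0.001, -0.0035, 0.12, 0, -1],
    [0.001, -0.0035, 0.12, 0, -1],
    [0.001, -0.0035, 0.12, 0, -1],
  ],
  squeeze=30,
)

```text
time: 6.95
eef_pos: [0.4615, -0.154, 0.0143]
tcp_rot: [-0.191, 0.982, -0.001, 0.001]
contact_force: [-0.6, -0.6, 6.9]
opening: 0.462
finger_force: 31.3
```

```bash
python3 - <<'E'
from h import *
s=ctrl.get_state();print(s["eef_pos"],s["opening"],s["finger_force"],s["contact_force"])
print(R.from_quat(s["tcp_rot"]).as_matrix())
t=ctrl.read_camera("scene")
cv2.imwrite("pics/s3.png",cv2.resize(t[60:320,150:480],None,fx=2.2,fy=2.2)[:,:,::-1])
E
```

```text
[ 0.4615 -0.154   0.0143] 0.46199201967342973 31.344407200813293 [-0.5848 -0.5529  6.8831]
[[-0.9268 -0.3755  0.0027]
 [-0.3755  0.9268 -0.0015]
 [-0.0019 -0.0024 -1.    ]]
```

View pics/s3.png

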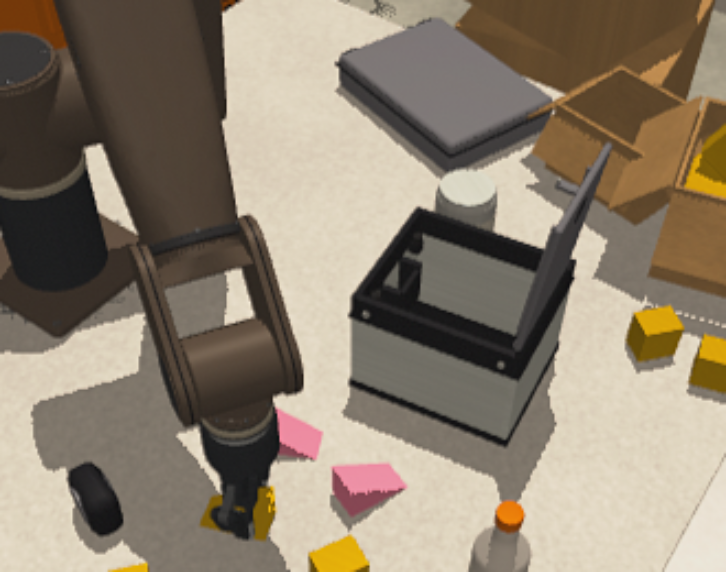

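The lid stands open and the wedge is held at 39 mm opening. I'll lift it and carry it over the mouth.

Emit:
send_rows(
  steps=[
    [0, 0, -0.02, 0, -1],
    [0, 0, -0.06, 0, -1],
    [0, 0, -0.11, 0, -1],
    [0, 0, -0.16, 0, -1],
    [0, 0, -0.2, 0, -1],
    [0, 0, -0.216, 0, -1],
  ],
)

```text
time: 7.6
eef_pos: [0.4618, -0.1542, 0.2342]
tcp_rot: [-0.191, 0.982, -0.003, 0.003]
contact_force: [-0.0, -0.8, -1.2]
opening: 0.465
finger_force: 30.5
```

Emit:
send_rows(
  steps=[
    [-0.01, 0.016, 0, 0, -1],
    [-0.03, 0.048, 0, 2, -1],
    [-0.055, 0.086, 0, 4, -1],
    [-0.08, 0.127, 0, 6, -1],
    [-0.105, 0.167, 0, 8, -1],
    [-0.13, 0.207, 0, 10, -1],
    [-0.15, 0.239, 0, 12, -1],
    [-0.165, 0.263, 0, 12, -1],
    [-0.1746, 0.2778, 0, 12, -1],
    [-0.1746, 0.2778, 0, 12, -1],
    [-0.1746, 0.2778, 0, 12, -1],
  ],
)

```text
time: 8.7
eef_pos: [0.5172, 0.1697, 0.2282]
tcp_rot: [-0.088, 0.996, -0.0, -0.0]
contact_force: [-0.7, -1.2, -0.7]
opening: 0.463
finger_force: 30.5
```

```bash
python3 - <<'E'
from h import *
s=ctrl.get_state();print(s["eef_pos"],s["opening"],s["finger_force"],s["contact_force"],s["qpos"])
M=R.from_quat(s["tcp_rot"]).as_matrix();print(M, M.T@(np.array([.519,.169,.095])-s["eef_pos"]))
t=ctrl.read_camera("scene");w=ctrl.read_camera("wrist")
cv2.imwrite("pics/c4.png",np.hstack([cv2.resize(t[60:300,180:500],(400,300)),cv2.resize(w,(400,300))])[:,:,::-1])
E
```

```text
[0.5172 0.1697 0.2282] 0.4631162734082925 30.467857718467712 [-0.671  -1.1656 -0.7232] [ 0.1309  0.0082  1.9089 -0.0006  1.2253 -1.6162]
[[-0.9845 -0.1756 -0.0008]
 [-0.1756  0.9845 -0.0006]
 [ 0.0009 -0.0005 -1.    ]] [-0.0017 -0.0009  0.1332]
```

View pics/c4.png

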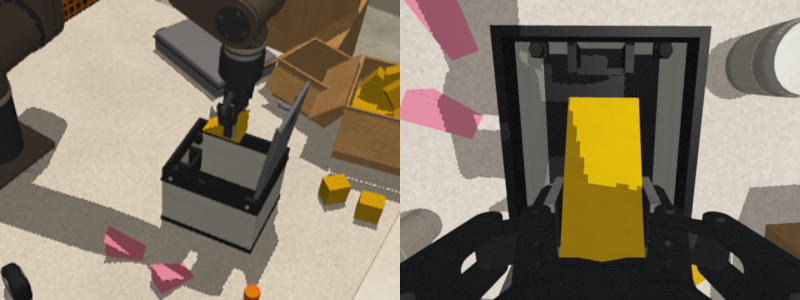

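The wedge is held and centred over the mouth, at (600,180) in the right half, clear of the lid behind. I'll lower it, let go and lift out.

Emit:
send_rows(
  steps=[
    [0, 0, 0.03, 0, -1],
    [0, 0, 0.065, 0, -1],
    [0, 0, 0.1, 0, -1],
    [0, 0, 0.125, 0, -1],
    [0, 0, 0.133, 0, -1],
    [0, 0, 0.133, 0, -1],
    [0, 0, 0.133, 0, 0.45],
    [0, 0, 0.133, 0, 0.45],
    [0, 0, 0.133, 0, 0.45],
    [0, 0, 0.133, 0, 0.45],
    [0, 0, 0.133, 0, 0.45],
  ],
)

```text
time: 9.9
eef_pos: [0.5179, 0.1699, 0.0962]
tcp_rot: [-0.088, 0.996, 0.0, 0.001]
contact_force: [0.4, -0.3, 0.5]
opening: 0.724
finger_force: 0.0
```

Emit:
send_rows(
  steps=[
    [0, 0, -0.03, 0, 0.45],
    [0, 0, -0.08, 0, 0.45],
    [0, 0, -0.13, 0, 0.45],
    [0, 0, -0.18, 0, 0],
    [0, 0, -0.22, 0, -1],
    [0, 0, -0.24, 0, -1],
    [0, 0, -0.24, 0, -1],
  ],
)

```text
time: 10.6
eef_pos: [0.5191, 0.1701, 0.3405]
tcp_rot: [-0.088, 0.996, 0.0, 0.004]
contact_force: [0.4, -0.2, -0.4]
opening: 0.041
finger_force: 0.0
```

```bash
python3 - <<'E'
from h import *
s=ctrl.get_state();print(s["eef_pos"],s["opening"],s["finger_force"],s["contact_force"],s["qpos"],s["time"])
t=ctrl.read_camera("scene");w=ctrl.read_camera("wrist")
cv2.imwrite("pics/c5.png",np.hstack([cv2.resize(t[60:300,180:500],(400,300)),cv2.resize(w,(400,300))])[:,:,::-1])
E
```

```text
[0.5191 0.1701 0.3405] 0.04113861530889246 0.0 [ 0.3582 -0.2487 -0.3509] [ 0.1308 -0.0661  1.7773 -0.      1.4216 -1.6157] 10.6
```

View pics/c5.png

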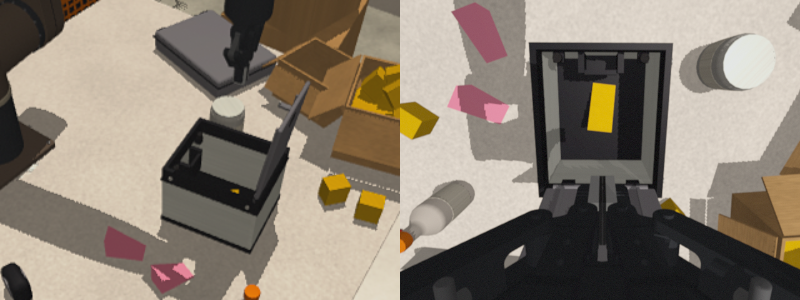

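The wedge lies on the bin floor at (602,108) in the wrist half, let go. Next I go over the lid to get behind it.

Emit:
send_rows(
  steps=[
    [0, 0, -0.04, 0, -1],
    [0, 0, -0.08, 0, -1],
    [-0.04, 0, -0.08, 0, -1],
    [-0.08, 0, -0.08, 0, -1],
    [-0.12, 0, -0.08, 0, -1],
    [-0.142, 0, -0.08, 0, -1],
    [-0.142, 0, -0.04, 0, -1],
    [-0.142, 0, 0, 0, -1],
    [-0.142, 0, 0.03, 0, -1],
    [-0.142, 0, 0.03, 0, -1],
    [-0.142, 0, 0.03, 0, -1],
    [-0.142, 0, 0.03, 0, -1],
  ],
)

```text
time: 11.9
eef_pos: [0.6582, 0.1947, 0.3076]
tcp_rot: [-0.088, 0.996, 0.0, 0.001]
contact_force: [-0.0, -0.8, -0.3]
opening: -0.001
finger_force: 0.0
```

```bash
python3 - <<'E'
from h import *
s=ctrl.get_state();print(s["eef_pos"],s["opening"],s["contact_force"],s["qpos"],s["time"])
M=R.from_quat(s["tcp_rot"]).as_matrix()
a=np.radians(10.1);bx=np.array([np.cos(a),np.sin(a),0])
pad=np.array([.453,.158,.1595])  # TCP on pad at rest
for th in [1.6,1.5,1.4,1.3,1.2,1.1,1.0,.9,.8,.7,.6,.5,.4,.3,.25,.2,.15,.1,.05,0]:
    x=-.059+.158*(1-np.cos(th))+.0055*np.sin(th)+.059; z=.158*np.sin(th)+.0055*(np.cos(th)-1)
    T=pad+bx*x+[0,0,z]; print(th,M.T@(T-s["eef_pos"]),T[2])
# lid position from cameras: compare
t=ctrl.read_camera("top"); cv2.imwrite("pics/t6.png",t[:,:,::-1])
E
```

```text
[0.6582 0.1947 0.3076] -0.001419374050647582 [-0.0261 -0.8421 -0.3212] [ 0.14    0.2689  1.4742 -0.      1.3956 -1.6063] 11.9
1.6 [ 0.0403 -0.0001 -0.0043] 0.3117720319079007
1.5 [ 0.0561 -0.0002 -0.0045] 0.31199326249261294
1.4 [ 0.0718 -0.0002 -0.0032] 0.31063587662412806
1.3 [ 0.0874 -0.0002 -0.0003] 0.30771343685335173
1.2 [ 0.1026 -0.0002  0.0041] 0.30325514323244346
1.1 [ 0.1172 -0.0002  0.01  ] 0.29730554155754746
1.0 [ 0.1312 -0.0002  0.0173] 0.28992407828192246
0.9 [ 0.1444 -0.0002  0.026 ] 0.2811845065466311
0.8 [ 0.1567 -0.0002  0.036 ] 0.271174149263534
0.7 [ 0.1679 -0.0002  0.0472] 0.2599930266136199
0.6 [ 0.1779 -0.0002  0.0594] 0.24775285667841884
0.5 [ 0.1866 -0.0002  0.0725] 0.23457593918986114
0.4 [ 0.1941 -0.0002  0.0865] 0.22059393355178264
0.3 [ 0.2    -0.0003  0.1011] 0.20594654334268248
0.25 [ 0.2025 -0.0003  0.1086] 0.19841884388162317
0.2 [ 0.2045 -0.0003  0.1163] 0.1907801204437465
0.15 [ 0.2062 -0.0003  0.124 ] 0.1830494658594769
0.1 [ 0.2075 -0.0003  0.1318] 0.175246202739228
0.05 [ 0.2083 -0.0003  0.1396] 0.1673898351769395
0 [ 0.2088 -0.0003  0.1475] 0.1595
```

Emit:
send_rows(
  steps=[
    [0.015, 0, -0.002, 0, -1],
    [0.03, 0, -0.004, 0, -1],
    [0.04, 0, -0.0045, 0, -1],
    [0.048, 0, -0.0045, 0, -1],
    [0.056, 0, -0.0045, 0, -1],
    [0.064, 0, -0.004, 0, -1],
    [0.072, 0, -0.003, 0, -1],
    [0.08, 0, -0.002, 0, -1],
    [0.0875, 0, 0, 0, -1],
    [0.0875, 0, 0, 0, -1],
  ],
)

```text
time: 12.95
eef_pos: [0.5699, 0.1791, 0.3049]
tcp_rot: [-0.088, 0.996, -0.0, -0.001]
contact_force: [2.1, 0.5, 3.1]
opening: -0.003
finger_force: 1.4
```

```bash
python3 - <<'E'
from h import *
a=ctrl.get_state();print(a["eef_pos"],a["contact_force"],a["finger_force"])
t=ctrl.read_camera("scene"); cv2.imwrite("pics/s7.png",t[:,:,::-1])
E
```

```text
[0.5699 0.1791 0.3049] [2.0976 0.5288 3.0876] 1.394172292202711
```

Emit:
send_rows(
  steps=[
    [0.0075, 0, 0.002, 0, -1],
    [0.015, 0, 0.004, 0, -1],
    [0.0225, 0, 0.007, 0, -1],
    [0.03, 0, 0.01, 0, -1],
    [0.037, 0, 0.0135, 0, -1],
    [0.0437, 0, 0.0175, 0, -1],
    [0.0503, 0, 0.0217, 0, -1],
    [0.057, 0, 0.026, 0, -1],
    [0.063, 0, 0.031, 0, -1],
    [0.069, 0, 0.036, 0, -1],
  ],
)

```text
time: 14.0
eef_pos: [0.5029, 0.1672, 0.2692]
tcp_rot: [-0.088, 0.996, 0.0, 0.0]
contact_force: [5.4, 2.1, 1.5]
opening: -0.005
finger_force: 2.1
```

Emit:
send_rows(
  steps=[
    [0.006, 0, 0.0055, 0, -1],
    [0.011, 0, 0.011, 0, -1],
    [0.016, 0, 0.017, 0, -1],
    [0.021, 0, 0.0235, 0, -1],
    [0.026, 0, 0.03, 0, -1],
    [0.03, 0, 0.0365, 0, -1],
    [0.034, 0, 0.0435, 0, -1],
    [0.0375, 0, 0.0505, 0, -1],
    [0.0405, 0, 0.0575, 0, -1],
    [0.0435, 0, 0.065, 0, -1],
  ],
)

```text
time: 15.0
eef_pos: [0.4603, 0.1597, 0.2042]
tcp_rot: [-0.088, 0.996, 0.0, 0.0]
contact_force: [3.1, 2.5, 3.7]
opening: 0.001
finger_force: 2.4
```

Emit:
send_rows(
  steps=[
    [0.0013, 0, 0.0037, 0, -1],
    [0.0025, 0, 0.0075, 0, -1],
    [0.0035, 0, 0.0113, 0, -1],
    [0.0045, 0, 0.015, 0, -1],
    [0.0053, 0, 0.019, 0, -1],
    [0.006, 0, 0.023, 0, -1],
    [0.0068, 0, 0.027, 0, -1],
    [0.0075, 0, 0.0305, 0, -1],
    [0.0075, 0, 0.0305, 0, -1],
  ],
)

```text
time: 15.9
eef_pos: [0.4529, 0.1583, 0.1737]
tcp_rot: [-0.088, 0.996, -0.0, -0.0]
contact_force: [2.5, 1.8, 3.6]
opening: -0.001
finger_force: 2.0
```

Emit:
send_rows(
  steps=[
    [0.0002, 0, 0.002, 0, -1],
    [0.0004, 0, 0.004, 0, -1],
    [0.0006, 0, 0.006, 0, -1],
    [0.0008, 0, 0.008, 0, -1],
    [0.001, 0, 0.01, 0, -1],
    [0.0013, 0, 0.012, 0, -1],
    [0.0013, 0, 0.0135, 0, -1],
    [0.0013, 0, 0.0135, 0, -1],
  ],
)

```text
time: 16.7
eef_pos: [0.4517, 0.1581, 0.1604]
tcp_rot: [-0.088, 0.996, 0.0, -0.0]
contact_force: [1.8, 2.4, 4.1]
opening: -0.002
finger_force: 2.0
```

Near rest height now; I'll ease it down to the stop at about 0.1537.

Emit:
send_rows(
  steps=[
    [0, 0, 0.001, 0, -1],
    [0, 0, 0.002, 0, -1],
    [0, 0, 0.003, 0, -1],
    [0, 0, 0.004, 0, -1],
    [0, 0, 0.004, 0, -1],
  ],
)

```text
time: 17.2
eef_pos: [0.4515, 0.158, 0.1561]
tcp_rot: [-0.088, 0.996, -0.0, -0.0]
contact_force: [-0.2, 2.1, 3.5]
opening: 0.002
finger_force: 1.2
```

Emit:
send_rows(
  steps=[
    [0, 0, 0.001, 0, -1],
    [0, 0, 0.002, 0, -1],
    [0, 0, 0.002, 0, -1],
  ],
)

```text
time: 17.5
eef_pos: [0.4515, 0.1579, 0.1544]
tcp_rot: [-0.088, 0.996, -0.0, -0.001]
contact_force: [-1.8, 1.4, 3.8]
opening: -0.003
finger_force: 2.1
```

Emit:
send_rows(
  steps=[
    [0, 0, 0.001, 0, -1],
    [0, 0, 0.001, 0, -1],
  ],
)

```text
time: 17.7
eef_pos: [0.4515, 0.158, 0.1538]
tcp_rot: [-0.088, 0.996, -0.0, -0.001]
contact_force: [-2.6, 1.0, 6.2]
opening: -0.001
finger_force: 3.2
```

Emit:
send_rows(
  steps=[
    [0, 0, 0.0006, 0, -1],
    [0, 0, 0.0006, 0, -1],
  ],
)

```text
time: 17.9
eef_pos: [0.4515, 0.158, 0.1537]
tcp_rot: [-0.088, 0.996, -0.0, -0.001]
contact_force: [-2.5, 0.9, 8.3]
opening: 0.003
finger_force: 4.2
```

Emit:
send_rows(
  steps=[
    [0, 0, 0.0006, 0, -1],
    [0, 0, 0.0006, 0, -1],
  ],
)

```text
time: 18.1
eef_pos: [0.4516, 0.158, 0.1536]
tcp_rot: [-0.088, 0.996, -0.0, -0.001]
contact_force: [-3.5, -0.3, 11.2]
opening: 0.0
finger_force: 5.3
```

Emit:
send_rows(
  steps=[
    [0, 0, -0.002, 0, -1],
    [0, 0, -0.004, 0, -1],
    [0, 0, -0.006, 0, -1],
    [0, 0, -0.008, 0, -1],
    [0, 0, -0.01, 0, -1],
    [0, 0, -0.012, 0, -1],
    [0, 0, -0.012, 0, -1],
  ],
)

```text
time: 18.8
eef_pos: [0.4519, 0.158, 0.1644]
tcp_rot: [-0.088, 0.996, -0.0, 0.0]
contact_force: [-1.4, -0.6, 0.7]
opening: -0.004
finger_force: 0.0
```

Finger force is zero above rest height, so the latch holds. I'll lift clear, wait, and compare with the first picture.

Emit:
send_rows(
  steps=[
    [0, 0, -0.03, 0, -1],
    [0, 0, -0.07, 0, -1],
    [0, -0.04, -0.09, 0, -1],
    [0, -0.09, -0.09, 0, -1],
    [0, -0.14, -0.09, 0, -1],
    [0, -0.19, -0.09, 0, -1],
    [0, -0.24, -0.09, 0, -1],
    [0, -0.26, -0.09, 0, -1],
    [0, -0.26, -0.09, 0, -1],
    [0, -0.26, -0.09, 0, -1],
    [0, -0.26, -0.09, 0, -1],
    [0, -0.26, -0.09, 0, -1],
  ],
)

```text
time: 20.0
eef_pos: [0.4971, -0.0966, 0.2544]
tcp_rot: [-0.089, 0.996, 0.0, -0.0]
contact_force: [-0.5, -0.2, -1.0]
opening: 0.002
finger_force: 0.0
```

```bash
python3 - <<'E'
from h import *
s=ctrl.get_state();print(s["time"],s["eef_pos"],s["contact_force"])
t=ctrl.read_camera("scene")[:,:,::-1];cv2.imwrite("pics/s9.png",t)
o=cv2.imread("pics/scene0.png");op=cv2.imread("pics/s7.png")
q=np.array([[310,196],[342,156],[411,179],[385,220]]);m=np.zeros(t.shape[:2],np.uint8);cv2.fillPoly(m,[q],255)
for n,a in(("now",t),("open",op)): print(n,np.median(cv2.absdiff(a,o)[m>0]),np.mean(cv2.absdiff(a,o)[m>0]>25))
for nm,a in(("start",o),("now",t)):
  h=cv2.cvtColor(a,cv2.COLOR_BGR2HSV)
  for lo,hi in(((17,130,50),(32,255,255)),((160,60,60),(176,255,255))):
    print(nm,sorted([tuple(np.round(cv2.minEnclosingCircle(c)[0]).astype(int).tolist()) for c in cv2.findContours(cv2.inRange(h,lo,hi),0,1)[0] if cv2.contourArea(c)>200]))
g=cv2.cvtColor(t,cv2.COLOR_BGR2GRAY)[130:240,290:430];print(g[34:60:4,20:110:6])
E
```

```text
20.0 [ 0.4971 -0.0966  0.2544] [-0.5474 -0.1661 -0.9562]
now 13.0 0.00026946914578280785
open 44.0 0.5810653013563281
start [(191, 449), (211, 338), (257, 290), (258, 372), (304, 319), (446, 211), (476, 225), (506, 142)]
start [(280, 254), (317, 278)]
now [(191, 449), (211, 338), (258, 372), (304, 319), (446, 211), (476, 225), (505, 140)]
now [(280, 254), (317, 278)]
[[208 213 215 216  33 126 126 124 127  58  74 216 211 210 210]
 [215 215 212 165 131 126 126 126 126 126 128  34 143 212 210]
 [212 214 209  34 127 128 127 126 126 125 125 126 135  25 140]
 [207 216 198 130  99  38 128 127 127 127 126 125 126 126 133]
 [210 214  35 128 132  36 130 127 128 127 126 127 127 125 126]
 [213 210 128 128 127 128 128 128 128 128 127 127 127 127 127]
 [218  36 129 128 128 128 129 128 128 128 128 127 127 127 127]]
```

The lid looks shut, as it did at the start. The blocks are unmoved and the offcut is gone from the bench. Handing in.

```bash
python3 -c "
from plant import ctrl
print(ctrl.sign_off())"
```

```text
the job is handed in; nothing more can be done
None
```

The offcut is in the bin with the lid shut and latched, the blocks did not move, and the job was handed in at about 20 s; the hand-in gave no verdict.

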